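# Back out the captive screw and open the cell tester

### The job

Open the phone-cell tester: pull its spring-loaded captive screw up against the spring, keep it up and unscrew it (counter-clockwise from above) until it comes to its stop, just under half a turn in all, and let go: its thread must hold it out by itself. Only then slide the cover fully open to its stop, leave the screw parked, and do not disturb the other things on the bench.

Things in the scene. Friction and masses are not known exactly. Their poses are not given: they have to be found in the camera images.
- tester: The cell tester, a grey case 228 mm long (its x) by 112 mm wide (its y), 38 mm high at its rails, fixed to the bench. Origin: centre of its underside; z up; its -x end is the one nearer the robot. A flat aluminium cover runs between its side rails: closed, it covers the chamber with the cell at the far (+x) half; it opens by sliding 90 mm towards the tester's -x. The cover's upper face is 32.5 mm above the bench.
- cover (a joint): How far the cover has slid open along the tester's -x: 0 closed, 0.09 m fully open (hard stop). Sliding friction about 2 N; it stays where it is left. While the screw is down its tip stands in a hole of the case and the cover cannot move (2 mm of play).
- screw_lift (a joint): How far the captive screw is pulled up out of the cover: 0 down (spring holds it there), 0.013 m at most (stop). The spring pulls down with 3 N at 0 and 6 N at 0.01 m. The thread takes hold at about 0.0085 m: below that the screw cannot turn. Let go in its thread it stands at about 0.008 m, rising to about 0.009 m at its stop; held higher than that while turning, it just settles on its thread when let go.
- screw_turn (a joint): How far the screw has been turned counter-clockwise seen from above: 0 at the start, 2.8 rad at its stop. From about 0.7 rad on the thread holds the screw up by itself, so it can be let go and taken again; turned back to less than that it may snap down. A dark index line on top of the knob, from its centre to the rim, points to the tester's -x at 0.
- screw_head (a point): The middle of the screw's round knurled steel knob, 20 mm in diameter and 21.5 mm high, axis vertical, on a narrower boss (17 mm) on the cover, 85 mm from the tester's centre towards +x. With the screw down the knob reaches from 43 to 64.5 mm above the bench and this point lies at 54 mm; it moves with the screw. Free space 60 mm all round the axis above the cover and rails.
- cover_bar (a point): The middle of the cover's black pull bar, a bridge handle along the tester's y, 62 mm long, 10 mm thick (tester's x), its top 56.5 mm above the bench; this point lies 6.5 mm below its top, at 50 mm. It is 70 mm from the screw's axis towards -x, and moves with the cover.
- tape_roll: Bystander, not to be disturbed: a ring of tape lying flat, 68 mm across, 12 high. Origin: centre of its underside.
- black_driver: Bystander, not to be disturbed: a thin precision screwdriver, 140 mm long. Origin: centre of its underside.
- pen: Bystander, not to be disturbed: a marker pen, 125 mm long. Origin: centre of its underside.
- tin: Bystander, not to be disturbed: an open round tin, 63 mm across, 28 high. Origin: centre of its underside.
- rubber: Bystander, not to be disturbed: a small eraser, 45 x 20 x 12 mm. Origin: centre of its underside.
- wick: Bystander, not to be disturbed: a flat round reel, 39 mm across, 11 high. Origin: centre of its underside.
- dish: Bystander, not to be disturbed: a shallow round dish with small screws, 72 mm across, 14 high. Origin: centre of its underside.

How it is judged:
By the outcome, as a careful person would: the job done as asked, in the order asked, and still so for the second after the job is handed in, with the robot touching nothing.
It also fails if it takes over 72 s, if anything falls off the work surface, if the arm or the gripper's body presses on something with over 40 N, if the wrist force passes 120 N, or if a joint passes its speed limit or range.

### The arm

A 7-joint arm with a two-finger parallel gripper is mounted at the origin on a cart in front of the work surface, level with it; the furniture and walls round the work are solid. World frame = base frame: x ahead of the robot, y to its left, z up, the work surface at z = 0. Lengths are in mm, angles in rad, forces in N, time in s.
With the tool pointing down it reaches from about 400 to 875 mm from the base axis. Payload 4.4 kg.
Tool frame: the origin (TCP) lies at the very end of the fingers, on their centre line; the grasp point (between the pads) lies 19 mm behind it; z points along the fingers, y is the line along which they close (so a half turn about z gives the same grasp; the last joint's range is limited). The gripper opens to 85 mm and grips with 20 to 120 N. Pads are 22 mm wide; open, the fingers measure 114 mm over their backs; the gripper's body (76 mm by 85 mm) begins 54 mm behind the grasp point. The pads swing forward as they close: fully open they stand 13 mm farther back than shut.
Start: joints at [1.17, 0.628, 0.038, 1.517, -0.027, 0.996, -0.02], TCP at [213.606, -613.914, 205.913] pointing down, gripper open.
Joint ranges: [-3.06, 3.06], [-0.37, 2.12], [-1.25, 1.32], [0.18, 2.47], [-1.1, 4.24], [0.23, 1.98], [-2.94, 2.94]. Speed limits (rad/s): [2.57, 2.57, 3.14, 3.14, 3.14, 3.14, 3.14].

### API

Orientations are given as a unit quaternion [w, x, y, z].
In Python, from station import get_obs, snapshot, job_done gives the robot as it stands.
- The arm moves only by the shell command python3 -m pendant 'ROWS' [FORCE]. ROWS is JSON, a list of rows, each an object of numbers: "grip": the closure in counts, from 0 (fully open) to 255 (shut); "dx", "dy", "dz": the shift along the tool's x, y, z in mm; "turn": the turn about the tool's z in rad. A call has exactly 10 rows; each row shifts and turns the commanded pose from where the row before left it, along the tool's axes as they then stand; what a row does not reach is not made up. A row lasts 1/12 s, in which the tool goes at most 41.7 mm and 7.16 degrees, less where a joint would pass 70% of its speed; a pose out of reach is approached as far as the arm can. A call is refused whole if a number of a shift passes 41.7 or a number of a turn 0.125, either way. A call with a gripper value outside its range is refused whole. The fingers move at their own pace and stop on an object; FORCE is the grip in N (left out, the last holds). Time passes only in rows, so rows that do not move let the fingers close, or fill a call up. It gives the time, the measured TCP pose, the force, the opening and the grip force at its end, in the units of the state.
- get_obs(): the state, without advancing time (a new reading comes with each control period).
- snapshot(name): name is "scene" or "side" or "wrist"; returns a dict with "image" (480x640x3 uint8, red, green, blue), "fx", "fy", "cx", "cy" (pixels), "pose" (4x4, takes a point from camera to world coordinates). Camera axes: x right, y down, z forward; pixel columns grow to the right and rows downward; lengths in mm; the calibration is good to about 2 mm. A picture is of the moment at which its call begins. There is no depth.
- job_done(): hands the job in; it is judged then, once.
The state is a dict: "time": time; "joints": joint angles; "joint_vel": joint speeds; "tau": joint torques, N m; "ee_pos": TCP position; "tool_rot": TCP orientation; "ft_force": force on the tool from outside, world axes, zero at the start; "torque": the same for the moment, N m; "width": opening from 0.0 (shut) to 1.0 (fully open); "grasp_force": force on a finger pad.
Only numpy, scipy, OpenCV 4.12 (cv2) and the standard library are available. Lean on these libraries where they do the work, as an engineer would, in place of code of your own. Each camera call takes 0.05 s, during which the arm holds its last target. There are 200 camera calls.

## Working session

There is one attempt and no reset: what is moved stays moved. The work goes in short steps, Python scripts to look and compute and a shell command to move; the robot and the scene stay as the last step left them, time stands still between calls to the robot, and variables do not carry over. Pictures are saved under pics/ and viewed, at most 10 in all, crops included, and the job is handed in when it is done.

```bash
mkdir -p pics; ls
python3 - <<'E'
from station import get_obs, snapshot
import cv2, numpy as np
o=get_obs(); print({k:np.round(v,3).tolist() for k,v in o.items()})
ims=[]
for n in ["scene","side","wrist"]:
    s=snapshot(n); cv2.imwrite(f"pics/{n}0.png",s["image"][:,:,::-1]); np.savez(f"pics/{n}0.npz",**s)
    print(n,s["fx"],s["fy"],s["cx"],s["cy"],np.round(s["pose"],3).tolist())
E
```

```text
pics
{'time': 0.0, 'joints': [1.17, 0.629, 0.038, 1.518, -0.027, 0.996, -0.02], 'joint_vel': [0.001, -0.001, -0.0, 0.002, -0.0, 0.001, -0.001], 'tau': [0.0, -56.34, 1.226, -19.345, 0.011, 0.01, 0.0], 'ee_pos': [213.386, -613.259, 204.974], 'tool_rot': [-0.001, 0.986, 0.167, -0.0], 'ft_force': [0.07, 0.271, 0.352], 'torque': [0.04, -0.05, -0.006], 'grasp_force': 0.0, 'width': 0.996}
scene 567.2521530103859 567.2521530103859 322.60850843856457 235.68596929944312 [[-0.806, -0.263, 0.531, -19.593], [-0.592, 0.375, -0.713, 743.554], [-0.011, -0.889, -0.458, 537.158], [0.0, 0.0, 0.0, 1.0]]
side 538.6664935565166 538.6664935565166 323.6907480516363 226.8179223165548 [[-0.805, -0.368, 0.465, 0.44], [-0.593, 0.509, -0.624, 750.329], [-0.007, -0.778, -0.628, 775.273], [0.0, 0.0, 0.0, 1.0]]
wrist 371.31390768602415 371.31390768602415 321.4811673525784 240.2858368939825 [[0.33, -0.908, -0.259, 277.483], [-0.944, -0.317, -0.089, -590.572], [-0.001, 0.274, -0.962, 373.082], [0.0, 0.0, 0.0, 1.0]]
```

View pics/scene0.png

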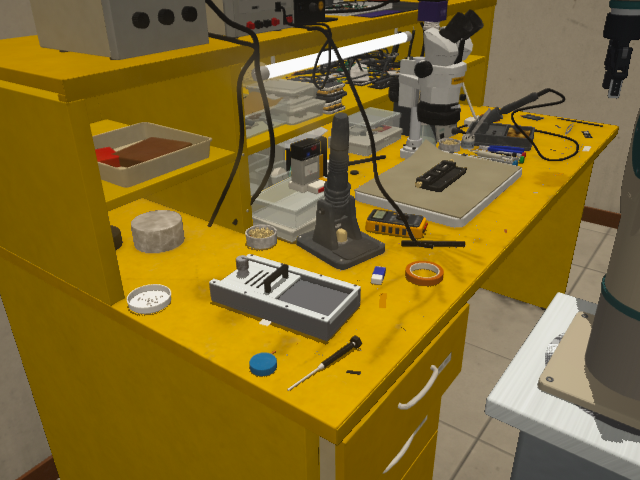

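View pics/side0.png

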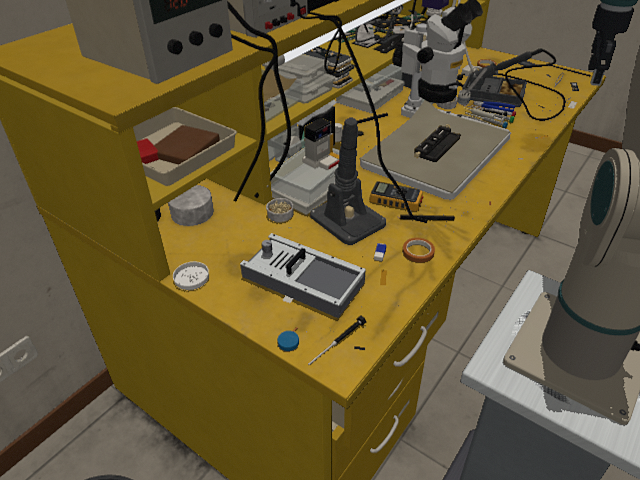

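Scene shows the tester at about (285,293), knob near (242,264), bar near (276,278); side shows the knob near (266,247). I'll enlarge both.

Run:
```python
import cv2, numpy as np
a=cv2.imread("pics/scene0.png")[245:345,200:370]; b=cv2.imread("pics/side0.png")[225:325,230:370]
f=lambda i:cv2.resize(i,None,fx=4,fy=3*4/3,interpolation=cv2.INTER_CUBIC)
A=f(a);B=f(b)
c=np.zeros((600,800,3),np.uint8)
A=cv2.resize(a,(510,300),interpolation=cv2.INTER_CUBIC);B=cv2.resize(b,(420,300),interpolation=cv2.INTER_CUBIC)
c[:300,:510]=A;c[300:,:420]=B
cv2.imwrite("pics/crop0.png",c)
```

```text
(no output)
```

View pics/crop0.png

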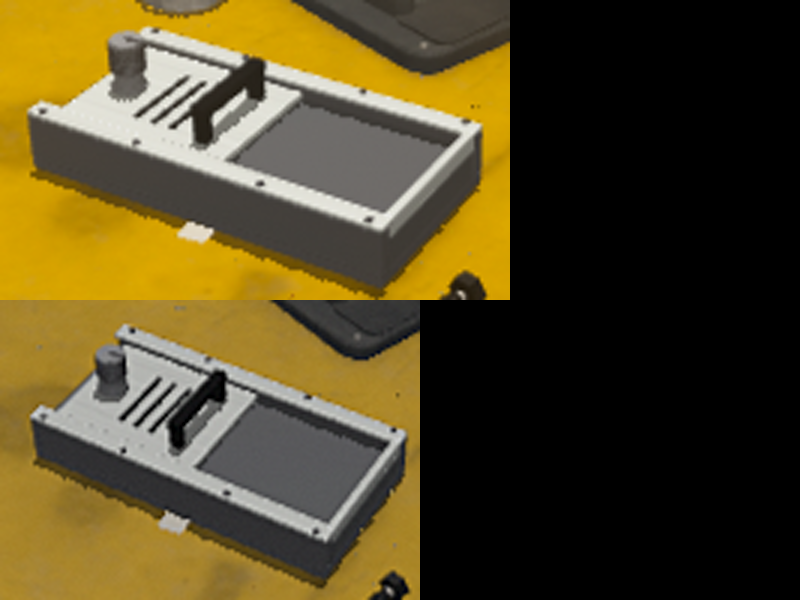

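The crop (×3) shows: scene knob top (127,39), bar top ends (199,103) and (255,60), case corners (388,228), (481,127), (31,113). Side: knob top (110,52), bar ends (176,125) and (217,74), corners (328,241), (406,132), (32,112).

```bash
cat > h.py <<'E'
import numpy as np
def ray(s,u,v):
    P=s["pose"]; d=P[:3,:3]@np.array([(u-s["cx"])/s["fx"],(v-s["cy"])/s["fy"],1]); return P[:3,3],d/np.linalg.norm(d)
def onz(s,u,v,z):
    o,d=ray(s,u,v); return o+d*(z-o[2])/d[2]
def tri(rs):
    A=sum(np.eye(3)-np.outer(d,d) for o,d in rs); b=sum((np.eye(3)-np.outer(d,d))@o for o,d in rs); return np.linalg.solve(A,b)
E
python3 - <<'E'
from h import *
a=np.load("pics/scene0.npz");b=np.load("pics/side0.npz")
L={"knob":((127,39),(110,52),64.5),"bar1":((199,103),(176,125),56.5),"bar2":((255,60),(217,74),56.5),"cA":((388,228),(328,241),38),"cB":((481,127),(406,132),38),"cC":((31,113),(32,112),38)}
for k,(p,q,z) in L.items():
    p=(200+p[0]/3,245+p[1]/3);q=(230+q[0]/3,225+q[1]/3)
    print(k,tri([ray(a,*p),ray(b,*q)]).round(1),onz(a,*p,z).round(1),onz(b,*q,z).round(1))
for n,u,v,z in [("tin",261,237,28),("tape",425,273,6),("driver",355,343,10),("driver tip",290,389,5),("wick",263,364,6),("eraser",379,275,6),("dish",149,299,10),("pen",433,244,8),("ironbase",341,250,10),("bench edge",338,437,0),("benchR",618,123,0),("cableend",415,240,0)]: print(n,onz(a,u,v,z).round(0))
E
```

```text
knob [591.  151.9  64. ] [590.4 152.7  64.5] [590.5 152.2  64.5]
bar1 [505.4 186.5  69.6] [520.5 171.5  56.5] [514.3 175.5  56.5]
bar2 [520.8 123.9  60.4] [525.2 118.7  56.5] [523.7 120.5  56.5]
cA [382.9 189.9  42.9] [386.5 184.   38. ] [385.8 186.5  38. ]
cB [403.1  72.5  33.1] [399.4  79.5  38. ] [400.   76.6  38. ]
cC [621.9 201.2  28.8] [610.4 211.3  38. ] [614.1 207.7  38. ]
tin [666.  25.  28.]
tape [357. -71.   6.]
driver [346. 175.  10.]
driver tip [366. 303.   5.]
wick [429. 287.   6.]
eraser [421. -17.   6.]
dish [692. 277.  10.]
pen [ 394. -176.    8.]
ironbase [526. -49.  10.]
bench edge [269. 330.   0.]
benchR [  286. -1304.     0.]
cableend [ 438. -185.    0.]
```

View pics/wrist0.png

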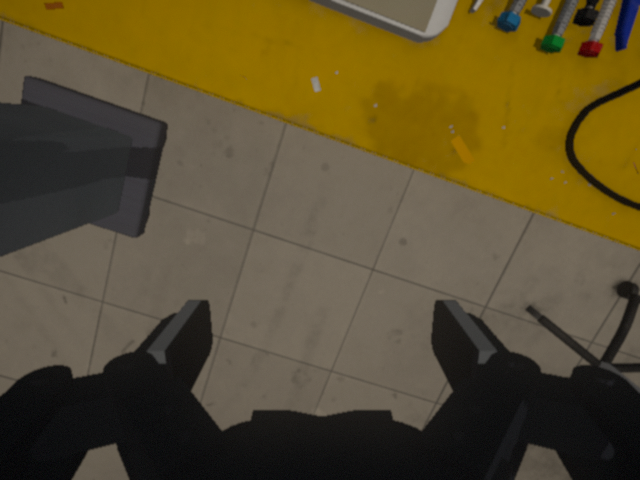

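The wrist view shows only bench edge and floor, so nothing useful for the tester from here. The knob sits at (590.5,152.4,64), matching the text's 64.5 mm height, with tester yaw about 0.11 rad. I'll move in to a smaller radius first and check the clearances as I go.

```bash
python3 -m pendant '[{"dx":3,"dy":-29,"dz":-17},{"dx":3,"dy":-29,"dz":-17},{"dx":3,"dy":-29,"dz":-17},{"dx":3,"dy":-29,"dz":-17},{"dx":3,"dy":-29,"dz":-17},{"dx":3,"dy":-29,"dz":-17},{"grip":60},{"grip":60},{"grip":60},{"grip":60}]' 40
python3 - <<'E'
from h import *
from station import get_obs
print(np.round(get_obs()["joints"],2), get_obs()["width"])
a=np.load("pics/scene0.npz");b=np.load("pics/side0.npz")
for n,p,q in [("cable low",(400,215),(398,190)),("cable mid",(378,165),(384,150)),("cable hi",(350,85),(362,80)),("irontop",(341,118),(350,122)),("shelf corner bot",(122,305),(165,275)),("shelf up front",(62,78),(112,125)),("shelf up right",(415,35),(430,10)),("scope eyepiece",(470,20),(460,10)),("cableL",(268,150),(295,130))]:
    r1,r2=ray(a,*p),ray(b,*q); print(n,tri([r1,r2]).round(0))
E
```

```text
[ 1.17  0.63  0.04  1.52 -0.03  1.   -0.02] 0.9978770747608309
cable low [ 484. -199.   38.]
cable mid [ 520. -172.  148.]
cable hi [ 588. -174.  295.]
irontop [528. -48. 269.]
shelf corner bot [783. 276. -39.]
shelf up front [688. 352. 388.]
shelf up right [ 624. -518.  346.]
scope eyepiece [ 485. -437.  393.]
cableL [725. -94. 164.]validation failed for argument at $[0]...
```

```bash
python3 -m pendant '[{"grip":0,"dx":3,"dy":-29,"dz":-17,"turn":0},{"grip":0,"dx":3,"dy":-29,"dz":-17,"turn":0},{"grip":0,"dx":3,"dy":-29,"dz":-17,"turn":0},{"grip":0,"dx":3,"dy":-29,"dz":-17,"turn":0},{"grip":0,"dx":3,"dy":-29,"dz":-17,"turn":0},{"grip":0,"dx":3,"dy":-29,"dz":-17,"turn":0},{"grip":100,"dx":20,"dy":-10,"dz":0,"turn":0},{"grip":100,"dx":36,"dy":-17,"dz":0,"turn":0},{"grip":100,"dx":36,"dy":-17,"dz":0,"turn":0},{"grip":100,"dx":36,"dy":-17,"dz":0,"turn":0}]' 40
```

```text
time: 0.98
ee_pos: [274.8, -342.7, 308.2]
tool_rot: [0.0, 0.986, 0.166, 0.0]
ft_force: [1.7, -1.1, 0.2]
width: 0.61
grasp_force: 0.0
```

```bash
python3 -m pendant '[{"grip":100,"dx":34,"dy":-21,"dz":0,"turn":0},{"grip":100,"dx":34,"dy":-21,"dz":0,"turn":0},{"grip":100,"dx":34,"dy":-21,"dz":0,"turn":0},{"grip":100,"dx":34,"dy":-21,"dz":0,"turn":0},{"grip":100,"dx":34,"dy":-21,"dz":0,"turn":0},{"grip":100,"dx":34,"dy":-21,"dz":0,"turn":0},{"grip":100,"dx":13,"dy":-33,"dz":0,"turn":0},{"grip":100,"dx":13,"dy":-33,"dz":0,"turn":0},{"grip":100,"dx":13,"dy":-33,"dz":0,"turn":0},{"grip":100,"dx":13,"dy":-33,"dz":0,"turn":0}]' 40
```

```text
time: 1.82
ee_pos: [430.9, -14.6, 307.8]
tool_rot: [0.0, 0.986, 0.167, -0.0]
ft_force: [1.2, -0.4, -0.1]
width: 0.608
grasp_force: 0.0
```

```bash
python3 -m pendant '[{"grip":100,"dx":22,"dy":-28,"dz":0,"turn":0},{"grip":100,"dx":22,"dy":-28,"dz":0,"turn":0},{"grip":100,"dx":22,"dy":-28,"dz":0,"turn":0},{"grip":100,"dx":23,"dy":-28,"dz":0,"turn":0},{"grip":100,"dx":25,"dy":1,"dz":30,"turn":0},{"grip":100,"dx":25,"dy":1,"dz":30,"turn":0},{"grip":100,"dx":25,"dy":1,"dz":30,"turn":0},{"grip":100,"dx":25,"dy":1,"dz":30,"turn":0},{"grip":100,"dx":0,"dy":0,"dz":0,"turn":0},{"grip":100,"dx":0,"dy":0,"dz":0,"turn":0}]' 40
python3 - <<'E'
from station import get_obs, snapshot
import cv2, numpy as np
print(np.round(get_obs()["joints"],2))
s=snapshot("wrist"); cv2.imwrite("pics/w1.png",s["image"][:,:,::-1]); np.savez("pics/w1.npz",**s)
E
```

```text
time: 2.65
ee_pos: [573.0, 147.6, 184.8]
tool_rot: [0.0, 0.986, 0.167, -0.003]
ft_force: [-1.1, -0.2, 0.8]
width: 0.604
grasp_force: 0.0
[-0.1   0.59 -0.32  1.7   0.22  0.9  -1.74]
```

View pics/w1.png

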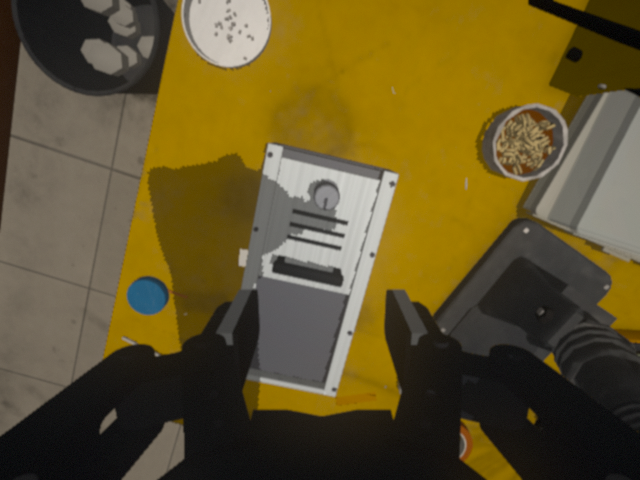

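Wrist view: knob top at about (325,190) with its index line toward the bar, bar ends at (278,262) and (341,272), rail corners at (268,144) and (397,173), near corners (247,378) and (337,395).

Run:
```python
from h import *
import cv2
w=np.load("pics/w1.npz");a=np.load("pics/scene0.npz");b=np.load("pics/side0.npz")
print(w["pose"].round(2).tolist())
print("knob tri",tri([ray(w,325,190),ray(a,200+127/3,258),ray(b,230+110/3,225+52/3)]).round(1), onz(w,325,190,64.5).round(1))
P=[onz(w,u,v,38) for u,v in [(268,144),(397,173),(337,395)]]; print(np.round(P,1))
d=P[1]-P[2]; print("yaw",np.arctan2(d[1],d[0]),np.linalg.norm(d)); d=P[0]-P[1]; print("yaw2",np.arctan2(-d[0],d[1]),np.linalg.norm(d))
for u,v in [(278,262),(341,272)]: print("bar",onz(w,u,v,56.5).round(1))
cv2.imwrite("pics/w1c.png",cv2.resize(cv2.cvtColor(w["image"],4)[140:300,250:410],(800,800))[:600,:])
```

```text
[[0.33, -0.91, -0.26, 638.02], [-0.94, -0.32, -0.09, 170.86], [-0.0, 0.28, -0.96, 352.38], [0.0, 0.0, 0.0, 1.0]]
knob tri [595.  150.8  61.1] [598.2 154.1  64.5]
[[614.8 209.3  38. ]
 [627.9 100.4  38. ]
 [404.1  72.8  38. ]]
yaw 0.12294582001494457 225.5028285285775
yaw2 0.11981401746474186 109.65887376669946
bar [526.5 170.9  56.5]
bar [535.6 117.6  56.5]
```

View pics/w1c.png

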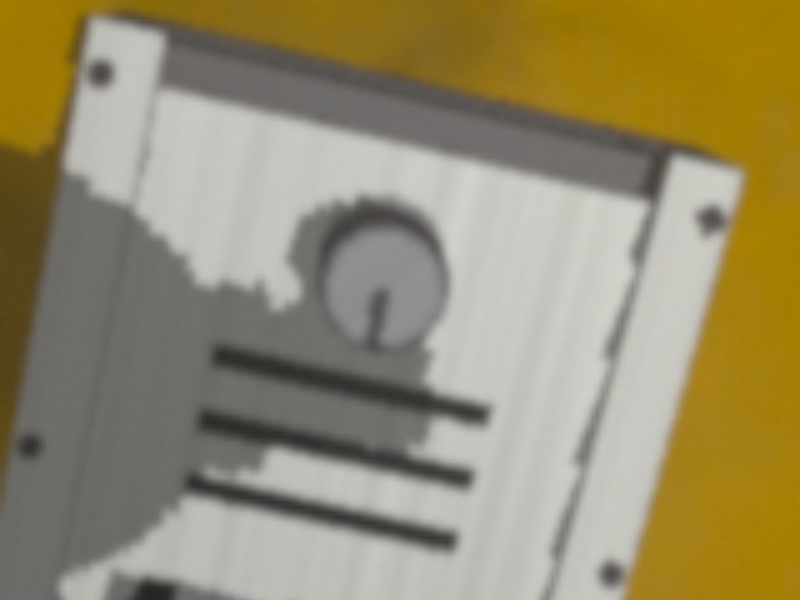

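Enlarged, the knob's top centre is at crop (382,287), i.e. pixel (326.4,197.4), and the index line points to -x. That gives about (592.5,151.5). I'll come closer, above it.

```bash
python3 -m pendant '[{"grip":100,"dx":5,"dy":0.7,"dz":20,"turn":0},{"grip":100,"dx":5,"dy":0.7,"dz":20,"turn":0},{"grip":100,"dx":5,"dy":0.7,"dz":20,"turn":0},{"grip":100,"dx":5,"dy":0.7,"dz":15,"turn":0},{"grip":100,"dx":0,"dy":0,"dz":0,"turn":0},{"grip":100,"dx":0,"dy":0,"dz":0,"turn":0},{"grip":100,"dx":0,"dy":0,"dz":0,"turn":0},{"grip":100,"dx":0,"dy":0,"dz":0,"turn":0},{"grip":100,"dx":0,"dy":0,"dz":0,"turn":0},{"grip":100,"dx":0,"dy":0,"dz":0,"turn":0}]' 40
python3 - <<'E'
from h import *
from station import get_obs, snapshot
import cv2
w=np.load("pics/w1.npz"); print("knob w1",onz(w,326.4,197.4,64.5).round(1))
s=snapshot("wrist"); np.savez("pics/w2.npz",**s)
cv2.imwrite("pics/w2c.png",cv2.resize(s["image"][140:340,180:460,::-1],(784,560),interpolation=cv2.INTER_CUBIC))
o=get_obs(); print(o["ee_pos"],o["tool_rot"])
E
```

```text
time: 3.53
ee_pos: [594.5, 151.9, 114.1]
tool_rot: [-0.0, 0.986, 0.167, 0.001]
ft_force: [-0.6, -0.3, -0.3]
width: 0.608
grasp_force: 0.0
knob w1 [593.1 151.2  64.5]
[594.40714854 151.86948546 113.74706204] [-3.78992960e-05  9.86027965e-01  1.66578807e-01  5.92457784e-04]
```

View pics/w2c.png

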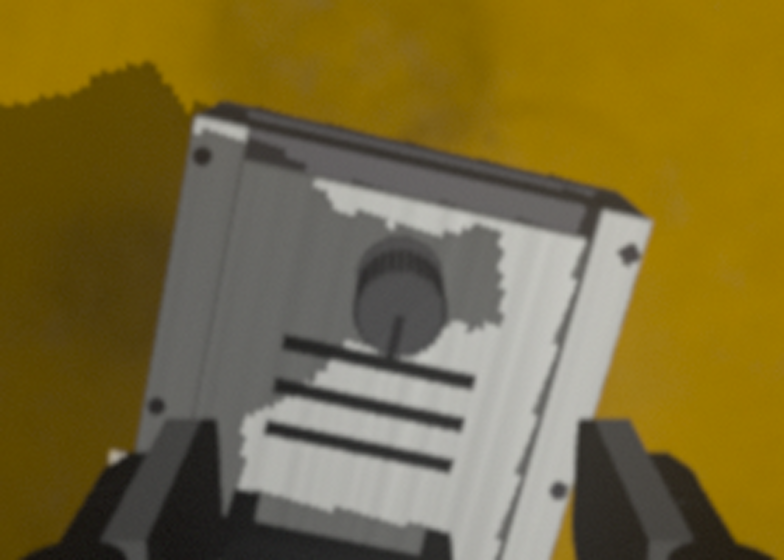

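The knob's top centre is at crop (401,313), i.e. pixel (323.2,251.8), centred laterally between the fingertips.

Run:
```python
from h import *
w=np.load("pics/w2.npz");w1=np.load("pics/w1.npz")
print(onz(w,323.2,251.8,64.5).round(1), tri([ray(w,323.2,251.8),ray(w1,326.4,197.4)]).round(1))
```

```text
[593.6 151.   64.5] [592.7 150.8  61.4]
```

```bash
python3 -m pendant '[{"grip":100,"dx":-1.4,"dy":0.4,"dz":18,"turn":0},{"grip":100,"dx":0,"dy":0,"dz":18,"turn":0},{"grip":100,"dx":0,"dy":0,"dz":18,"turn":0},{"grip":100,"dx":0,"dy":0,"dz":12,"turn":0},{"grip":100,"dx":0,"dy":0,"dz":8,"turn":0},{"grip":100,"dx":0,"dy":0,"dz":0,"turn":0},{"grip":100,"dx":0,"dy":0,"dz":0,"turn":0},{"grip":100,"dx":0,"dy":0,"dz":0,"turn":0},{"grip":100,"dx":0,"dy":0,"dz":0,"turn":0},{"grip":100,"dx":0,"dy":0,"dz":0,"turn":0}]' 40
```

```text
time: 4.42
ee_pos: [593.6, 151.1, 39.8]
tool_rot: [-0.0, 0.986, 0.167, 0.001]
ft_force: [-0.0, 0.8, 0.4]
width: 0.614
grasp_force: 0.0
```

```bash
python3 -m pendant '[{"grip":255,"dx":0,"dy":0,"dz":0,"turn":0},{"grip":255,"dx":0,"dy":0,"dz":0,"turn":0},{"grip":255,"dx":0,"dy":0,"dz":0,"turn":0},{"grip":255,"dx":0,"dy":0,"dz":0,"turn":0},{"grip":255,"dx":0,"dy":0,"dz":0,"turn":0},{"grip":255,"dx":0,"dy":0,"dz":0,"turn":0},{"grip":255,"dx":0,"dy":0,"dz":0,"turn":0},{"grip":255,"dx":0,"dy":0,"dz":0,"turn":0},{"grip":255,"dx":0,"dy":0,"dz":0,"turn":0},{"grip":255,"dx":0,"dy":0,"dz":0,"turn":0}]' 40
```

```text
time: 5.25
ee_pos: [593.2, 151.1, 39.1]
tool_rot: [-0.0, 0.986, 0.167, 0.0]
ft_force: [0.9, 1.1, 2.9]
width: 0.002
grasp_force: 1.9
```

Run:
```python
from h import *
from station import get_obs, snapshot
import cv2
s=snapshot("wrist"); np.savez("pics/w3.npz",**s); t=snapshot("side"); np.savez("pics/s3.npz",**t)
c=np.zeros((600,800,3),np.uint8)
c[:,:400]=cv2.resize(s["image"][150:450,220:420,::-1],(400,600),interpolation=cv2.INTER_CUBIC)
c[:,400:]=cv2.resize(t["image"][170:320,220:320,::-1],(400,600),interpolation=cv2.INTER_CUBIC)
cv2.imwrite("pics/c3.png",c)
o=get_obs(); print(o["ee_pos"],o["width"],o["grasp_force"])
```

```text
[593.25067469 151.11094906  39.14738351] 0.0007089943760238047 2.0240799710154533
```

View pics/c3.png

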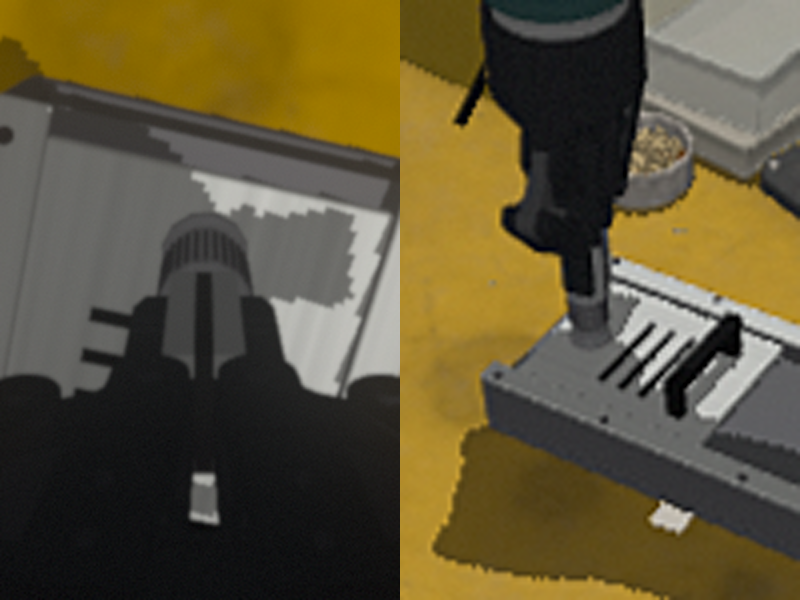

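Run:
```python
from h import *
def proj(w,p):
    P=w["pose"]; c=P[:3,:3].T@(np.array(p)-P[:3,3]); return np.array([w["fx"]*c[0]/c[2]+w["cx"],w["fy"]*c[1]/c[2]+w["cy"]]),c[2]
w=np.load("pics/w3.npz"); t=np.load("pics/s3.npz")
for n,p in [("tcp",(593.2,151.1,39.1)),("top+x",(603,152,64.5)),("top-x",(583,150,64.5)),("top+y",(592,161,64.5)),("bot+x",(603,152,43)),("bot+x boss",(601.5,152,32.5)),("bot+y",(592,161,43)),("pad front up",(603.6,154.7,58)),("pad front TCP",(603.6,154.7,39.1))]:
    a,_=proj(w,p); b,_=proj(t,p); print(n,((a-[220,150])*2).round(),((b-[220,170])*4+[400,0]).round())
```

```text
tcp [205. 261.] [588. 324.]
top+x [217. 264.] [568. 280.]
top-x [195. 349.] [601. 293.]
top+y [159. 297.] [573. 297.]
bot+x [215. 229.] [572. 311.]
bot+x boss [213. 220.] [575. 328.]
bot+y [164. 259.] [576. 329.]
pad front up [206. 246.] [565. 292.]
pad front TCP [205. 218.] [568. 319.]
```

The pictures show the fingers shut on top of the knob: wrist pads at crop rows ≥272 over the knob's top face, and in the side view the fingers end at about row 300 with the knob visible below. The width reading of 0 agrees. So the real finger ends are about 25 mm farther back than the reported TCP. I'll open, go lower carefully and watch the force.

```bash
python3 -m pendant '[{"grip":100,"dx":0,"dy":0,"dz":-5,"turn":0},{"grip":100,"dx":0,"dy":0,"dz":0,"turn":0},{"grip":100,"dx":0,"dy":0,"dz":0,"turn":0},{"grip":100,"dx":0,"dy":0,"dz":0,"turn":0},{"grip":100,"dx":0,"dy":0,"dz":0,"turn":0},{"grip":100,"dx":0,"dy":0,"dz":5,"turn":0},{"grip":100,"dx":0,"dy":0,"dz":5,"turn":0},{"grip":100,"dx":0,"dy":0,"dz":3,"turn":0},{"grip":100,"dx":0,"dy":0,"dz":2,"turn":0},{"grip":100,"dx":0,"dy":0,"dz":0,"turn":0}]' 40
python3 - <<'E'
from h import *
from station import snapshot
import cv2
s=snapshot("wrist"); np.savez("pics/w4.npz",**s); t=snapshot("side"); np.savez("pics/s4.npz",**t)
c=np.zeros((600,800,3),np.uint8)
c[:,:450]=cv2.resize(s["image"][180:380,245:395,::-1],(450,600),interpolation=cv2.INTER_CUBIC)
c[:,450:]=cv2.resize(t["image"][200:320,230:300,::-1],(350,600),interpolation=cv2.INTER_CUBIC)
cv2.imwrite("pics/c4.png",c)
E
```

```text
time: 6.18
ee_pos: [592.4, 150.8, 28.1]
tool_rot: [0.0, 0.986, 0.167, -0.001]
ft_force: [-0.1, 0.3, 0.2]
width: 0.605
grasp_force: 0.0
```

View pics/c4.png

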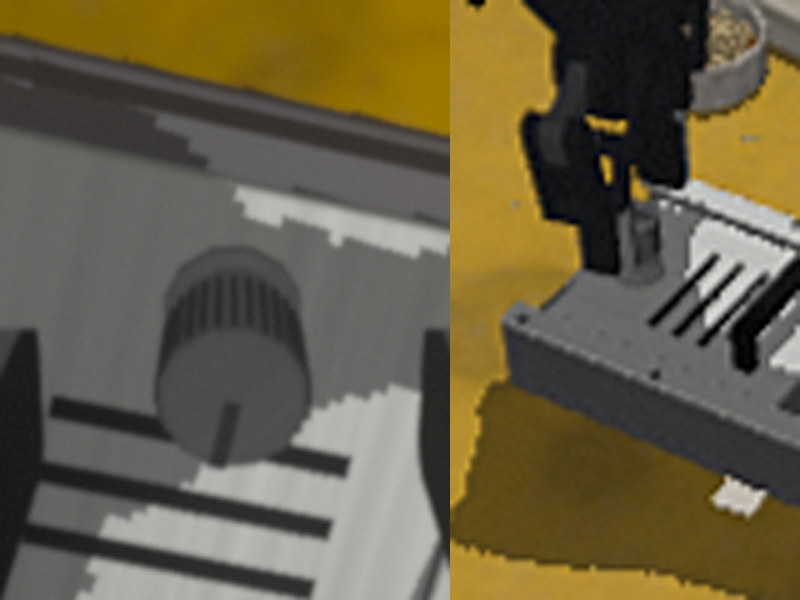

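Confirmed: at TCP z=28 nothing is touched. The knob, at crop (233,398), stands centred between the fingers (inner edges 42 and 420), and the tips are at about z=56. I'll go 8 mm lower and close.

```bash
python3 -m pendant '[{"grip":100,"dx":0.5,"dy":0,"dz":4,"turn":0},{"grip":100,"dx":0,"dy":0,"dz":4,"turn":0},{"grip":100,"dx":0,"dy":0,"dz":0,"turn":0},{"grip":255,"dx":0,"dy":0,"dz":0,"turn":0},{"grip":255,"dx":0,"dy":0,"dz":0,"turn":0},{"grip":255,"dx":0,"dy":0,"dz":0,"turn":0},{"grip":255,"dx":0,"dy":0,"dz":0,"turn":0},{"grip":255,"dx":0,"dy":0,"dz":0,"turn":0},{"grip":255,"dx":0,"dy":0,"dz":0,"turn":0},{"grip":255,"dx":0,"dy":0,"dz":0,"turn":0}]' 40
```

```text
time: 7.12
ee_pos: [593.6, 151.0, 21.2]
tool_rot: [0.0, 0.986, 0.167, 0.0]
ft_force: [-0.5, -0.2, 2.5]
width: 0.205
grasp_force: 39.1
```

```bash
python3 -m pendant '[{"grip":255,"dx":0,"dy":0,"dz":-2,"turn":0},{"grip":255,"dx":0,"dy":0,"dz":-2,"turn":0},{"grip":255,"dx":0,"dy":0,"dz":-2,"turn":0},{"grip":255,"dx":0,"dy":0,"dz":-2,"turn":0},{"grip":255,"dx":0,"dy":0,"dz":-2,"turn":0},{"grip":255,"dx":0,"dy":0,"dz":-1.2,"turn":0},{"grip":255,"dx":0,"dy":0,"dz":0,"turn":0},{"grip":255,"dx":0,"dy":0,"dz":0,"turn":0},{"grip":255,"dx":0,"dy":0,"dz":0,"turn":0},{"grip":255,"dx":0,"dy":0,"dz":0,"turn":0}]' 60
```

```text
time: 7.95
ee_pos: [593.3, 151.0, 32.0]
tool_rot: [0.0, 0.986, 0.167, -0.0]
ft_force: [2.8, 0.0, -6.2]
width: 0.195
grasp_force: 58.6
```

Lift 10.8 mm with -6.2 N, which fits the spring. Now turning counter-clockwise (negative about tool z).

```bash
python3 -m pendant '[{"grip":255,"dx":0,"dy":0,"dz":0,"turn":-0.1},{"grip":255,"dx":0,"dy":0,"dz":0,"turn":-0.1},{"grip":255,"dx":0,"dy":0,"dz":0,"turn":-0.1},{"grip":255,"dx":0,"dy":0,"dz":0,"turn":-0.1},{"grip":255,"dx":0,"dy":0,"dz":0,"turn":-0.1},{"grip":255,"dx":0,"dy":0,"dz":0,"turn":-0.1},{"grip":255,"dx":0,"dy":0,"dz":0,"turn":-0.1},{"grip":255,"dx":0,"dy":0,"dz":0,"turn":-0.1},{"grip":255,"dx":0,"dy":0,"dz":0,"turn":-0.1},{"grip":255,"dx":0,"dy":0,"dz":0,"turn":-0.1}]' 60; python3 -c "
from station import get_obs;import numpy as np
o=get_obs();print(np.round(o['joints'],2),np.round(o['torque'],3))"
```

```text
time: 8.78
ee_pos: [593.5, 150.3, 32.0]
tool_rot: [0.0, 0.784, 0.621, -0.0]
ft_force: [1.8, -1.3, -6.8]
width: 0.193
grasp_force: 58.6
[ 0.01  0.85 -0.51  1.75  0.6   0.7  -1.06] [-0.215 -0.506 -0.028]
```

```bash
python3 -m pendant '[{"grip":255,"dx":0,"dy":0,"dz":0,"turn":-0.1},{"grip":255,"dx":0,"dy":0,"dz":0,"turn":-0.1},{"grip":255,"dx":0,"dy":0,"dz":0,"turn":-0.1},{"grip":255,"dx":0,"dy":0,"dz":0,"turn":-0.1},{"grip":255,"dx":0,"dy":0,"dz":0,"turn":-0.1},{"grip":255,"dx":0,"dy":0,"dz":0,"turn":-0.1},{"grip":255,"dx":0,"dy":0,"dz":0,"turn":-0.1},{"grip":255,"dx":0,"dy":0,"dz":0,"turn":-0.1},{"grip":255,"dx":0,"dy":0,"dz":0,"turn":-0.1},{"grip":255,"dx":0,"dy":0,"dz":0,"turn":-0.1}]' 60; python3 -c "
from station import get_obs;import numpy as np
o=get_obs();print(np.round(o['joints'],2),np.round(o['torque'],3))"
```

```text
time: 9.62
ee_pos: [593.6, 150.4, 31.9]
tool_rot: [0.0, 0.391, 0.921, -0.001]
ft_force: [1.8, -0.3, -7.2]
width: 0.193
grasp_force: 58.7
[ 0.14  0.92 -0.76  1.74  0.84  0.83 -0.25] [-0.022 -0.471 -0.043]
```

```bash
python3 -m pendant '[{"grip":255,"dx":0,"dy":0,"dz":0,"turn":-0.1},{"grip":255,"dx":0,"dy":0,"dz":0,"turn":-0.1},{"grip":255,"dx":0,"dy":0,"dz":0,"turn":-0.1},{"grip":255,"dx":0,"dy":0,"dz":0,"turn":-0.1},{"grip":255,"dx":0,"dy":0,"dz":0,"turn":-0.1},{"grip":255,"dx":0,"dy":0,"dz":0,"turn":-0.1},{"grip":255,"dx":0,"dy":0,"dz":0,"turn":-0.1},{"grip":255,"dx":0,"dy":0,"dz":0,"turn":-0.04},{"grip":255,"dx":0,"dy":0,"dz":0,"turn":0},{"grip":255,"dx":0,"dy":0,"dz":0,"turn":0}]' 60; python3 -c "
from station import get_obs;import numpy as np
o=get_obs();print(np.round(o['joints'],2),np.round(o['torque'],3))"
```

```text
time: 10.45
ee_pos: [593.5, 151.0, 32.0]
tool_rot: [-0.0, 0.034, 0.999, -0.0]
ft_force: [1.6, 0.4, -6.8]
width: 0.196
grasp_force: 58.7
[ 0.22  0.99 -0.92  1.74  0.96  0.93  0.39] [ 0.113 -0.467  0.031]
```

```bash
python3 -m pendant '[{"grip":255,"dx":0,"dy":0,"dz":0,"turn":-0.03},{"grip":255,"dx":0,"dy":0,"dz":0,"turn":-0.03},{"grip":255,"dx":0,"dy":0,"dz":0,"turn":-0.03},{"grip":255,"dx":0,"dy":0,"dz":0,"turn":-0.02},{"grip":255,"dx":0,"dy":0,"dz":0,"turn":0},{"grip":255,"dx":0,"dy":0,"dz":0,"turn":0},{"grip":255,"dx":0,"dy":0,"dz":0,"turn":0},{"grip":255,"dx":0,"dy":0,"dz":0,"turn":0},{"grip":255,"dx":0,"dy":0,"dz":0,"turn":0},{"grip":255,"dx":0,"dy":0,"dz":0,"turn":0}]' 60; python3 -c "
from station import get_obs;import numpy as np
o=get_obs();print(np.round(o['joints'],2),np.round(o['torque'],3),2*np.arctan2(o['tool_rot'][2],o['tool_rot'][1]))"
```

```text
time: 11.28
ee_pos: [593.5, 151.1, 32.2]
tool_rot: [0.0, -0.021, 1.0, -0.0]
ft_force: [1.9, 1.1, -6.2]
width: 0.194
grasp_force: 58.7
[ 0.23  1.   -0.94  1.74  0.98  0.95  0.49] [ 0.204 -0.461 -0.482] 3.184398966567845
```

The moment jumped to -0.48 N·m at 2.85 rad, so the screw is at its stop. I'll release and rise.

```bash
python3 -m pendant '[{"grip":100,"dx":0,"dy":0,"dz":0,"turn":0},{"grip":100,"dx":0,"dy":0,"dz":0,"turn":0},{"grip":100,"dx":0,"dy":0,"dz":0,"turn":0},{"grip":100,"dx":0,"dy":0,"dz":0,"turn":0},{"grip":100,"dx":0,"dy":0,"dz":0,"turn":0},{"grip":100,"dx":0,"dy":0,"dz":-10,"turn":0},{"grip":100,"dx":0,"dy":0,"dz":-20,"turn":0},{"grip":100,"dx":0,"dy":0,"dz":-25,"turn":0},{"grip":100,"dx":0,"dy":0,"dz":-25,"turn":0},{"grip":100,"dx":0,"dy":0,"dz":0,"turn":0}]' 40
python3 - <<'E'
from h import *
from station import snapshot, get_obs
import cv2
t=snapshot("side"); u=snapshot("scene"); s=snapshot("wrist"); np.savez("pics/w5.npz",**s); np.savez("pics/s5.npz",**t)
c=np.zeros((600,800,3),np.uint8)
c[:,:400]=cv2.resize(s["image"][80:440,200:440,::-1],(400,600),interpolation=cv2.INTER_CUBIC)
c[:300,400:]=cv2.resize(t["image"][220:295,230:330,::-1],(400,300),interpolation=cv2.INTER_CUBIC)
c[300:,400:]=cv2.resize(u["image"][240:315,205:305,::-1],(400,300),interpolation=cv2.INTER_CUBIC)
cv2.imwrite("pics/c5.png",c)
o=get_obs(); print(o["ee_pos"],o["tool_rot"],o["width"])
E
```

```text
time: 12.12
ee_pos: [596.0, 153.5, 117.9]
tool_rot: [0.004, -0.022, 1.0, 0.002]
ft_force: [0.5, 1.1, 1.2]
width: 0.609
grasp_force: 0.0
[593.42834496 150.79094884 112.47288294] [ 2.42784281e-04 -2.15666440e-02  9.99767334e-01 -3.12811171e-04] 0.6098650079763218
```

View pics/c5.png

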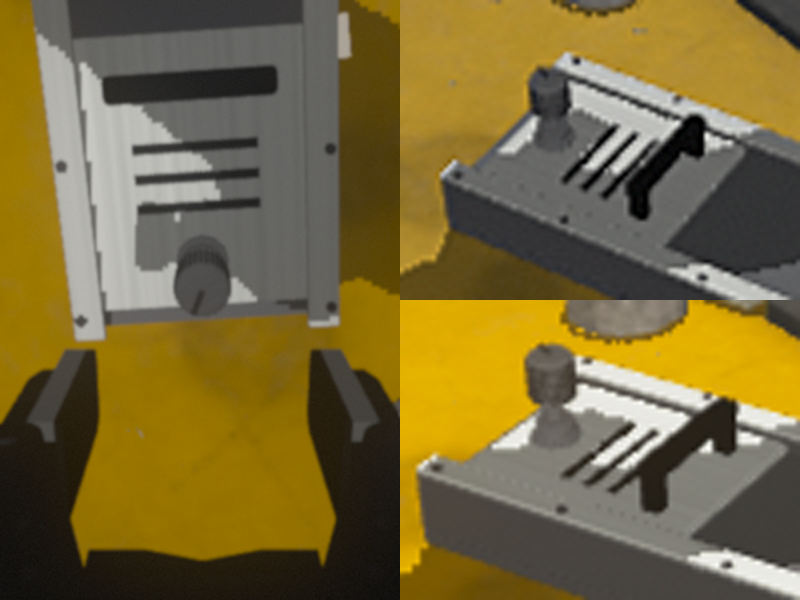

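The knob stands out by itself: its shank is visible in both fixed views and its index line is turned to the +x side. The wrist crop shows the bar's top centred at (190,84), i.e. pixel (314,130.4), with ends (103,84) and (277,80), and the knob top at (201,290), i.e. pixel (320.6,254).

Run:
```python
from h import *
w=np.load("pics/w5.npz"); f=400/240
k=onz(w,320.6,254,73.5); b=onz(w,314,130.4,56.5); d=k-b
r1=onz(w,200+88/f,80+339/f,38); r2=onz(w,200+36/f,80+35/f,38)
print("knob",k.round(1),"bar",b.round(1),np.hypot(*d[:2]).round(1),"yaw",np.arctan2(d[1],d[0]).round(3), "rail yaw",np.arctan2(*(r1-r2)[[1,0]]).round(3))
n=np.load("pics/s5.npz"); print("side knob top z from two views",tri([ray(w,320.6,254),ray(n,230+546/4-100,220+72/4)]).round(1))
```

```text
knob [591.  151.1  73.5] bar [521.3 144.1  56.5] 70.1 yaw 0.099 rail yaw 0.152
side knob top z from two views [590.6 151.1  75.1]
```

Knob to bar comes out at 70.1 mm and the knob top at about 74–75 mm, so the screw is parked. I'll shut the fingers and place them between knob and bar.

```bash
python3 -m pendant '[{"grip":255,"dx":0,"dy":0,"dz":0,"turn":-0.08},{"grip":255,"dx":20,"dy":0,"dz":0,"turn":0},{"grip":255,"dx":21,"dy":0,"dz":0,"turn":0},{"grip":255,"dx":0,"dy":0,"dz":0,"turn":0},{"grip":255,"dx":0,"dy":0,"dz":0,"turn":0},{"grip":255,"dx":0,"dy":0,"dz":0,"turn":0},{"grip":255,"dx":0,"dy":0,"dz":25,"turn":0},{"grip":255,"dx":0,"dy":0,"dz":15,"turn":0},{"grip":255,"dx":0,"dy":0,"dz":0,"turn":0},{"grip":255,"dx":0,"dy":0,"dz":0,"turn":0}]' 40
```

```text
time: 13.1
ee_pos: [552.3, 145.9, 71.0]
tool_rot: [-0.001, -0.062, 0.998, -0.0]
ft_force: [0.2, 0.3, 0.1]
width: 0.0
grasp_force: 0.0
```

```bash
python3 -m pendant '[{"grip":255,"dx":0,"dy":0,"dz":15,"turn":0},{"grip":255,"dx":0,"dy":0,"dz":15,"turn":0},{"grip":255,"dx":0,"dy":0,"dz":12,"turn":0},{"grip":255,"dx":0,"dy":0,"dz":8,"turn":0},{"grip":255,"dx":0,"dy":0,"dz":4,"turn":0},{"grip":255,"dx":0,"dy":0,"dz":0,"turn":0},{"grip":255,"dx":0,"dy":0,"dz":0,"turn":0},{"grip":255,"dx":0,"dy":0,"dz":0,"turn":0},{"grip":255,"dx":0,"dy":0,"dz":0,"turn":0},{"grip":255,"dx":0,"dy":0,"dz":0,"turn":0}]' 40
```

```text
time: 13.93
ee_pos: [553.1, 146.3, 18.7]
tool_rot: [0.0, -0.062, 0.998, 0.0]
ft_force: [-0.2, -0.7, -0.4]
width: 0.0
grasp_force: 0.0
```

```bash
python3 -m pendant '[{"grip":255,"dx":4,"dy":0,"dz":0,"turn":0},{"grip":255,"dx":4,"dy":0,"dz":0,"turn":0},{"grip":255,"dx":4,"dy":0,"dz":0,"turn":0},{"grip":255,"dx":4,"dy":0,"dz":0,"turn":0},{"grip":255,"dx":4,"dy":0,"dz":0,"turn":0},{"grip":255,"dx":4,"dy":0,"dz":0,"turn":0},{"grip":255,"dx":4,"dy":0,"dz":0,"turn":0},{"grip":255,"dx":4,"dy":0,"dz":0,"turn":0},{"grip":255,"dx":4,"dy":0,"dz":0,"turn":0},{"grip":255,"dx":4,"dy":0,"dz":0,"turn":0}]' 40
```

```text
time: 14.77
ee_pos: [512.8, 141.5, 18.2]
tool_rot: [0.0, -0.062, 0.998, 0.0]
ft_force: [2.7, 1.7, -0.7]
width: 0.002
grasp_force: 1.1
```

The cover is sliding, with about 2.7 N against it.

```bash
python3 -m pendant '[{"grip":255,"dx":5,"dy":0,"dz":0,"turn":0},{"grip":255,"dx":5,"dy":0,"dz":0,"turn":0},{"grip":255,"dx":5,"dy":0,"dz":0,"turn":0},{"grip":255,"dx":5,"dy":0,"dz":0,"turn":0},{"grip":255,"dx":5,"dy":0,"dz":0,"turn":0},{"grip":255,"dx":5,"dy":0,"dz":0,"turn":0},{"grip":255,"dx":5,"dy":0,"dz":0,"turn":0},{"grip":255,"dx":5,"dy":0,"dz":0,"turn":0},{"grip":255,"dx":5,"dy":0,"dz":0,"turn":0},{"grip":255,"dx":5,"dy":0,"dz":0,"turn":0}]' 40
```

```text
time: 15.6
ee_pos: [463.0, 135.0, 18.2]
tool_rot: [0.0, -0.062, 0.998, -0.0]
ft_force: [2.3, 1.5, 0.9]
width: -0.0
grasp_force: 1.2
```

```bash
python3 -m pendant '[{"grip":255,"dx":2,"dy":0,"dz":0,"turn":0},{"grip":255,"dx":2,"dy":0,"dz":0,"turn":0},{"grip":255,"dx":2,"dy":0,"dz":0,"turn":0},{"grip":255,"dx":1,"dy":0,"dz":0,"turn":0},{"grip":255,"dx":1,"dy":0,"dz":0,"turn":0},{"grip":255,"dx":1,"dy":0,"dz":0,"turn":0},{"grip":255,"dx":1,"dy":0,"dz":0,"turn":0},{"grip":255,"dx":0,"dy":0,"dz":0,"turn":0},{"grip":255,"dx":0,"dy":0,"dz":0,"turn":0},{"grip":255,"dx":0,"dy":0,"dz":0,"turn":0}]' 40
```

```text
time: 16.43
ee_pos: [453.3, 133.6, 18.0]
tool_rot: [-0.0, -0.061, 0.998, -0.0]
ft_force: [1.5, 0.2, 1.1]
width: -0.005
grasp_force: 0.6
```

Not at the stop yet; I'll continue in 1 mm steps.

```bash
python3 -m pendant '[{"grip":255,"dx":1,"dy":0,"dz":0,"turn":0},{"grip":255,"dx":1,"dy":0,"dz":0,"turn":0},{"grip":255,"dx":1,"dy":0,"dz":0,"turn":0},{"grip":255,"dx":1,"dy":0,"dz":0,"turn":0},{"grip":255,"dx":0,"dy":0,"dz":0,"turn":0},{"grip":255,"dx":0,"dy":0,"dz":0,"turn":0},{"grip":255,"dx":0,"dy":0,"dz":0,"turn":0},{"grip":255,"dx":0,"dy":0,"dz":0,"turn":0},{"grip":255,"dx":0,"dy":0,"dz":0,"turn":0},{"grip":255,"dx":0,"dy":0,"dz":0,"turn":0}]' 40
```

```text
time: 17.27
ee_pos: [451.5, 133.4, 18.2]
tool_rot: [0.001, -0.061, 0.998, 0.0]
ft_force: [6.4, 0.6, -2.3]
width: 0.001
grasp_force: 3.3
```

```bash
python3 -m pendant '[{"grip":255,"dx":1,"dy":0,"dz":0,"turn":0},{"grip":255,"dx":1,"dy":0,"dz":0,"turn":0},{"grip":255,"dx":1,"dy":0,"dz":0,"turn":0},{"grip":255,"dx":0,"dy":0,"dz":0,"turn":0},{"grip":255,"dx":0,"dy":0,"dz":0,"turn":0},{"grip":255,"dx":0,"dy":0,"dz":0,"turn":0},{"grip":255,"dx":0,"dy":0,"dz":0,"turn":0},{"grip":255,"dx":0,"dy":0,"dz":0,"turn":0},{"grip":255,"dx":0,"dy":0,"dz":0,"turn":0},{"grip":255,"dx":0,"dy":0,"dz":0,"turn":0}]' 40
```

```text
time: 18.1
ee_pos: [451.6, 133.4, 18.3]
tool_rot: [0.004, -0.061, 0.998, 0.001]
ft_force: [13.3, 2.1, -8.3]
width: 0.001
grasp_force: 6.4
```

The position has stopped at 451.6 while the force rises to 13 N: hard stop. Backing off and rising.

```bash
python3 -m pendant '[{"grip":255,"dx":-3,"dy":0,"dz":0,"turn":0},{"grip":255,"dx":-4,"dy":0,"dz":0,"turn":0},{"grip":255,"dx":-6,"dy":0,"dz":0,"turn":0},{"grip":255,"dx":0,"dy":0,"dz":0,"turn":0},{"grip":255,"dx":0,"dy":0,"dz":-10,"turn":0},{"grip":255,"dx":0,"dy":0,"dz":-25,"turn":0},{"grip":255,"dx":0,"dy":0,"dz":-30,"turn":0},{"grip":255,"dx":0,"dy":0,"dz":-30,"turn":0},{"grip":255,"dx":0,"dy":0,"dz":-30,"turn":0},{"grip":255,"dx":0,"dy":0,"dz":0,"turn":0}]' 40
python3 - <<'E'
from h import *
from station import snapshot, get_obs
import cv2
def proj(w,p):
    P=w["pose"]; c=P[:3,:3].T@(np.array(p)-P[:3,3]); return np.array([w["fx"]*c[0]/c[2]+w["cx"],w["fy"]*c[1]/c[2]+w["cy"]])
o=get_obs(); print(o["ee_pos"],o["ft_force"])
# bar: dark blob near its expected place (side view); bystanders: image change away from robot/tester
s0=np.load("pics/side0.npz"); s=snapshot("side"); g0=cv2.cvtColor(s0["image"],7).astype(int); g=cv2.cvtColor(s["image"],7).astype(int)
w=snapshot("wrist"); cv2.imwrite("pics/w6.png",w["image"][:,:,::-1])
gw=cv2.cvtColor(w["image"],7); e=proj(w,(433.5,132,56.5)); print("bar expected px",e.round(1))
u,v=e.astype(int); m=(gw[max(v-40,0):v+40,u-60:u+60]<45).astype(np.uint8)
n,_,st,ce=cv2.connectedComponentsWithStats(m)
for i in range(1,n):
    if st[i,4]>150:
        c=ce[i]+[u-60,max(v-40,0)]; print(st[i],c.round(1),onz(w,*c,56.5).round(1))
for n,p in {"tape":(357,-71,6),"driver":(350,200,8),"pen":(394,-176,8),"tin":(666,25,20),"eraser":(421,-17,8),"wick":(429,287,8),"dish":(692,277,10)}.items():
    u,v=proj(s0,p).astype(int); print(n,(u,v),"changed px",int((abs(g-g0)[v-14:v+14,u-16:u+16]>40).sum()))
E
```

```text
time: 18.93
ee_pos: [461.1, 136.5, 147.5]
tool_rot: [0.003, -0.062, 0.998, 0.001]
ft_force: [1.0, 0.7, 0.1]
width: -0.001
grasp_force: 0.0
[461.10326268 136.47552203 147.49672597] [0.95820263 0.74267228 0.14180026]
bar expected px [321.  199.4]
[ 69  32  39  16 398] [351.6 198.9] [430.5 153.1  56.5]
tape (np.int64(418), np.int64(249)) changed px 0
driver (np.int64(350), np.int64(329)) changed px 336
pen (np.int64(426), np.int64(218)) changed px 0
tin (np.int64(279), np.int64(215)) changed px 0
eraser (np.int64(380), np.int64(250)) changed px 0
wick (np.int64(287), np.int64(339)) changed px 227
dish (np.int64(190), np.int64(275)) changed px 0
```

The bar now stands where fully open puts it: measured (430.5,153.1) on its half in view, expected about x=431 there. Every bystander patch is unchanged except driver and wick, where the arm's shadow falls and the tool never went. The arm is clear of everything, so I'm handing in.

```bash
python3 -c "
from station import job_done; print(job_done())"
```

```text
the job is handed in; nothing more can be done
None
```

The job is handed in (no verdict came back): screw unscrewed to its stop and seen standing out by itself before the slide, cover pushed open to its hard stop, bystanders not touched; the image changes by the driver and wick I took for arm shadow, unconfirmed.

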